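Key test of the new key boards

TASK

Do the key test on the new key boards: with your fingertips press the round key, then the square key, then the long bar key, each gently all the way down (they stay down). Do not press the cross-shaped key, do not pick up, shove or jab any board, leave everything else where it is, and finish clear of it all.

Things in the scene. Friction and masses are not known exactly. Their poses are not given: they have to be found in the camera images.
- round_board: Loose key board, about 0.45 kg: black holder plate 76 x 64 mm, green circuit board on it, black switch body in the middle up to 30 mm high, and on that one white key, a round cap, 30 mm diameter. Origin at the centre of its underside (on the work surface), z up; the key is over the origin.
- round_key_top (a point): Centre of the top face of the round key; 48 mm above the work surface while the key is up, 36 mm when it is fully down (and up to 5 mm less while the cap is being squashed onto its cushion).
- round_key (a joint): Travel of this key in m: 0 up, 0.012 fully down. It resists with 2.5 N at first to 4 N at the bottom, then stops on a cushion in the cap that gives about 3 N per mm over 5 mm; it has no return: it stays where it has been pushed to.
- square_board: Loose key board, about 0.45 kg: black holder plate 76 x 64 mm, green circuit board on it, black switch body in the middle up to 30 mm high, and on that one white key, a square cap, 32 x 32 mm. Origin at the centre of its underside (on the work surface), z up; the key is over the origin.
- square_key_top (a point): Centre of the top face of the square key; 48 mm above the work surface while the key is up, 36 mm when it is fully down (and up to 5 mm less while the cap is being squashed onto its cushion).
- square_key (a joint): Travel of this key in m: 0 up, 0.012 fully down. It resists with 2.5 N at first to 4 N at the bottom, then stops on a cushion in the cap that gives about 3 N per mm over 5 mm; it has no return: it stays where it has been pushed to.
- bar_board: Loose key board, about 0.45 kg: black holder plate 76 x 64 mm, green circuit board on it, black switch body in the middle up to 30 mm high, and on that one white key, a long bar-shaped cap, 14 mm along the board's x and 50 mm along its y. Origin at the centre of its underside (on the work surface), z up; the key is over the origin.
- bar_key_top (a point): Centre of the top face of the bar key; 48 mm above the work surface while the key is up, 36 mm when it is fully down (and up to 5 mm less while the cap is being squashed onto its cushion).
- bar_key (a joint): Travel of this key in m: 0 up, 0.012 fully down. It resists with 2.5 N at first to 4 N at the bottom, then stops on a cushion in the cap that gives about 3 N per mm over 5 mm; it has no return: it stays where it has been pushed to.
- cross_board: Loose key board, about 0.45 kg: black holder plate 76 x 64 mm, green circuit board on it, black switch body in the middle up to 30 mm high, and on that one white key, a plus-shaped (cross) cap, 40 x 40 mm over its 11 mm wide arms. Origin at the centre of its underside (on the work surface), z up; the key is over the origin.
- cross_key_top (a point): Centre of the top face of the cross key; 48 mm above the work surface while the key is up, 36 mm when it is fully down (and up to 5 mm less while the cap is being squashed onto its cushion).
- cross_key (a joint): Travel of this key in m: 0 up, 0.012 fully down. It resists with 2.5 N at first to 4 N at the bottom, then stops on a cushion in the cap that gives about 3 N per mm over 5 mm; it has no return: it stays where it has been pushed to.
- capacitor: Bystander: dark upright can, 22 mm diameter, 34 mm high, loose. Origin at its underside.
- heatsink: Bystander: finned aluminium block 26 x 26 x 20 mm, loose. Origin at its underside.
- spool: Bystander: metal wire spool, 60 mm diameter, 46 mm high, standing, loose. Origin at its underside.
- jar: Bystander: small amber jar, 48 mm diameter, 50 mm high, loose. Origin at its underside.
- screwdriver: Bystander: screwdriver lying flat, 170 mm long, loose. Its x axis runs along it towards the tip.
- transformer: Bystander: small transformer, 44 x 36 x 38 mm high, loose. Origin at its underside.
- tray: Bystander: grey parts tray with compartments, 110 x 150 x 30 mm, loose. Origin at its underside.
Not all that is in view belongs to the job. Leave any purple, red or yellow look-alike of the round_board alone.

How it is judged:
By the outcome, as a careful person would: the job done as asked, in the order asked, and still so for the second after the job is handed in, with the robot touching nothing.
It also fails if it takes over 42 s, if anything falls off the work surface, if the arm or the gripper's body presses on something with over 40 N, if the wrist force passes 120 N, or if a joint passes its speed limit or range.

ROBOT

A 6-joint arm with a two-finger parallel gripper is mounted at the origin on the work surface. World frame = base frame: x ahead of the robot, y to its left, z up, the work surface at z = 0. Lengths are in mm, angles in rad, forces in N, time in s.
With the tool pointing down it reaches from about 350 to 775 mm from the base axis. Payload 7.3 kg.
Tool frame: the origin (TCP) lies at the very end of the fingers, on their centre line; the grasp point (between the pads) lies 19 mm behind it; z points along the fingers, y is the line along which they close (so a half turn about z gives the same grasp; the last joint's range is limited). The gripper opens to 92 mm and grips with 3 to 60 N. Pads are 19 mm wide; open, the fingers measure 130 mm over their backs; the gripper's body (75 mm by 190 mm) begins 47 mm behind the grasp point.
Start: joints at [-1.43, 0.342, 1.524, -0, 1.275, -0.146], TCP at [148.537, -503.572, 190.141] pointing down, gripper open.
Joint ranges: [-2.53, 2.53], [-0.77, 2.02], [0.04, 2.7], [-1, 4.14], [0.28, 2.66], [-3.11, 3.11]. Speed limits (rad/s): [2.57, 2.57, 3.14, 3.14, 3.14, 3.14].

INTERFACE

Orientations are given as [roll, pitch, yaw] about the fixed x, y, z axes, in that order (R = Rz(yaw) Ry(pitch) Rx(roll)).
In Python, from plant import * gives the robot as it stands.
- The arm moves only by the tool arm_command, never from a script. Its arguments are lists of equal length, an entry for each row: "gripper": the finger opening in mm, from 0 to 91.8; "dp": the shift along the tool's x, y, z in units of 25 mm (1.0 is 25 mm), a list of three; "twist": the turn about the tool's z in units of 5 degrees (1.0 is 5 degrees). A call has exactly 5 rows; each row shifts and turns the commanded pose from where the row before left it, along the tool's axes as they then stand; what a row does not reach is not made up. A row lasts 1/8 s, in which the tool goes at most 62.5 mm and 10.7 degrees, less where a joint would pass 70% of its speed; a pose out of reach is approached as far as the arm can. A call is refused whole if a number of a shift passes 1 or a number of a turn 1, either way. A call with a gripper value outside its range is refused whole. The fingers move at their own pace and stop on an object; the grip force is fixed at half the most. Time passes only in rows, so rows that do not move let the fingers close, or fill a call up. It gives the time, the measured TCP pose, the force, the opening and the grip force at its end, in the units of the state.
- get_obs(): the state, without advancing time (a new reading comes with each control period).
- capture(name): name is "scene" or "top" or "wrist"; returns the picture (420x560x3 uint8, red, green, blue); there is no depth.
- get_calibration(name): a dict with "mtx" (3x3 intrinsics, pixels), "position" and "attitude" of the camera in the world; the wrist camera has in their place "mount" (4x4, takes a point from camera to tool coordinates, whose origin is the TCP and whose axes are the flange's). Camera axes: x right, y down, z forward; pixel columns grow to the right and rows downward; lengths in mm; the calibration is good to about 2 mm. A picture is of the moment at which its call begins: read the wrist's pose just before it. get_calibration takes no time and is no camera call.
- close_job(): hands the job in; it is judged then, once.
The state is a dict: "time": time; "joint_positions": joint angles; "dq": joint speeds; "tau": joint torques, N m; "tool_pos": TCP position; "tcp_rot": TCP orientation; "contact_force": force on the tool from outside, world axes, zero at the start; "moment": the same for the moment, N m; "grip_width": finger opening in mm; "finger_force": force on a finger pad.
Only numpy, scipy, OpenCV 4.12 (cv2) and the standard library are available. Lean on these libraries where they do the work, as an engineer would, in place of code of your own. Each camera call takes 0.05 s, during which the arm holds its last target. There are 200 camera calls.

## Working session

There is one attempt and no reset: what is moved stays moved. The work goes in short steps, Python scripts to look and compute and a tool call to move; the robot and the scene stay as the last step left them, time stands still between calls to the robot, and variables do not carry over. Pictures are saved under pics/ and viewed, at most 10 in all, crops included, and the job is handed in when it is done.

Besides the shell and the picture viewer there is one more tool, called after "Emit:" as name([rows], argument=value, ...), one row to a line, values as JSON. arm_command: Moves the arm, as the interface text tells. Its arguments: {"type":"object","properties":{"gripper":{"type":"array"},"dp":{"type":"array"},"twist":{"type":"array"}},"required":["gripper","dp","twist"]}

```bash
mkdir -p pics; ls
python3 - <<'E'
from plant import *
import cv2
for n in ("top","scene"):
    cv2.imwrite(f"pics/{n}0.png",cv2.resize(capture(n)[:,:,::-1],(800,600),interpolation=cv2.INTER_CUBIC))
    print(n,get_calibration(n))
o=get_obs();print(o)
E
```

```text
pics
top {'mtx': array([[510.80874022,   0.        , 273.31362978],
       [  0.        , 510.80874022, 214.38088086],
       [  0.        ,   0.        ,   1.        ]]), 'position': array([ 476.2254058 ,   15.43644519, 1437.88628943]), 'attitude': array([-3.07063334,  0.02297587, -1.58099288])}
scene {'mtx': array([[517.14277115,   0.        , 273.28707305],
       [  0.        , 517.14277115, 210.82630046],
       [  0.        ,   0.        ,   1.        ]]), 'position': array([1107.1134008 ,  582.43398422,  959.89062518]), 'attitude': array([-2.43340728,  0.00400016,  2.39366956])}
{'time': 0.1, 'joint_positions': array([-1.43002361e+00,  3.42643490e-01,  1.52492091e+00, -1.41790515e-05,
        1.27537145e+00, -1.45964444e-01]), 'dq': array([-1.20176336e-03, -2.62312484e-03, -1.02063254e-03, -5.20439033e-04,
       -7.07683772e-05, -6.43530618e-04]), 'tau': array([ 1.50513693e-03, -4.32006776e+01, -2.44692189e+01,  7.19453604e-02,
        5.25599916e-02, -4.16430453e-05]), 'tool_pos': array([ 148.46001827, -503.15111747,  189.51964354]), 'tcp_rot': array([-3.14026176e+00, -1.81949149e-04,  2.86741180e-01]), 'contact_force': array([-0.70604353,  0.57851964, -0.77308861]), 'moment': array([-0.01683662, -0.03608312, -0.00802978]), 'finger_force': 0.0, 'grip_width': 91.58285516192201}
```

View pics/top0.png

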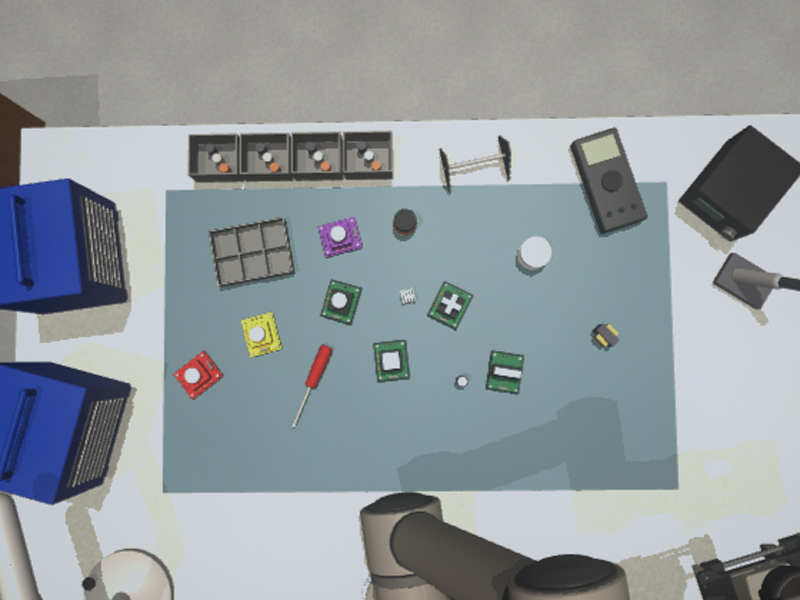

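View pics/scene0.png

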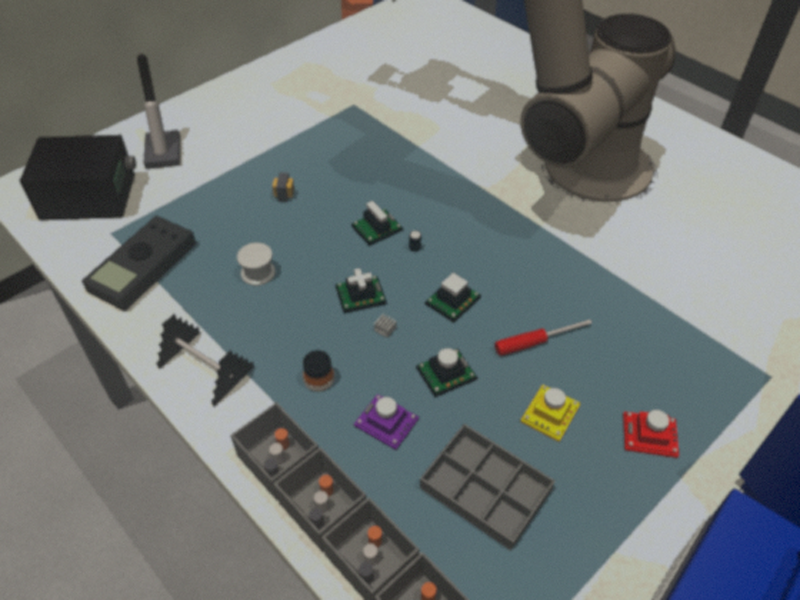

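The top view (800x600) shows four round-key candidates: green (339,300), purple (338,235), yellow (257,334) and red (195,376). Only the green board fits round_board, because the others are the excluded look-alikes. The square key is at (391,360), the bar at (507,372) and the cross at (451,304). I'll confirm these in an enlarged crop.

```bash
cat > h.py <<'E'
from plant import *
import cv2, numpy as np
from scipy.spatial.transform import Rotation as R
def p2w(n,u,v,z):
    c=get_calibration(n); d=R.from_euler('xyz',c['attitude']).as_matrix()@np.linalg.solve(c['mtx'],[u,v,1.])
    p=np.array(c['position']); return p+d*(z-p[2])/d[2]
def w2p(n,P):
    c=get_calibration(n); q=R.from_euler('xyz',c['attitude']).as_matrix().T@(np.array(P)-c['position'])
    q=c['mtx']@q; return q[:2]/q[2]
E
python3 - <<'E'
from h import *
im=capture("top")[:,:,::-1]
cv2.imwrite("pics/crop1.png",cv2.resize(im[190:280,220:380],(800,450),interpolation=cv2.INTER_CUBIC))
s=capture("scene")
def blobs(n,im,z,seeds):
    m=(im.min(2)>150).astype(np.uint8)
    k,l,st,ce=cv2.connectedComponentsWithStats(m)
    for nm,(u,v) in seeds.items():
        i=min(range(1,k),key=lambda i:np.hypot(*(ce[i]-(u*.7,v*.7)))+(1e3 if st[i,4]<15 else 0))
        ys,xs=np.where(l==i); w=np.array([p2w(n,x,y,z)[:2] for x,y in zip(xs,ys)])
        e,V=np.linalg.eigh(np.cov(w.T))
        print(n,nm,st[i],ce[i].round(1),w.mean(0).round(1),'sd',np.sqrt(e).round(1),'ang',np.degrees(np.arctan2(V[1,1],V[0,1])).round(1))
blobs("top",im,48,dict(round=(339,300),square=(391,360),bar=(507,372),cross=(451,304)))
blobs("scene",s,48,dict(round=(447,356),square=(454,284),bar=(376,212),cross=(360,280)))
E
```

```text
top round [232 205  11  11  87] [237.  209.8] [589.1 145.5] sd [7.1 7.4] ang 47.6
top square [268 246  12  13 130] [273.4 252.2] [472.4  47.2] sd [8.8 9. ] ang 86.6
top bar [346 257  19   7  90] [354.9 260.4] [ 448.2 -172.9] sd [ 3.8 14.4] ang 80.8
top cross [309 206  14  14  94] [315.6 212.2] [580.  -68.8] sd [8.6 8.9] ang 66.5
scene round [308 244  11  10  91] [312.9 248.8] [589.7 146.6] sd [6.5 6.7] ang -146.9
scene square [310 192  16  12 112] [317.7 197.5] [473.2  48.8] sd [8.3 8.5] ang 95.5
scene bar [258 141  11  12  47] [263.2 146.3] [ 447.6 -172.5] sd [ 3.  13.1] ang 79.5
scene cross [244 188  16  12  72] [251.4 193.7] [580.3 -67.8] sd [7.8 8.2] ang 60.6
```

View pics/crop1.png

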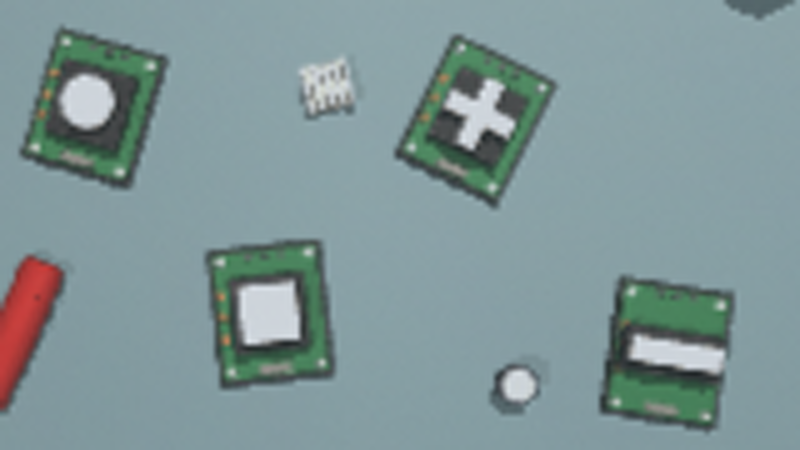

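The crop confirms it: green round at (88,102), square (270,313), bar (675,353) and cross (480,115), which is to be avoided. The two cameras agree to within 2 mm at key height:

| Key | x (mm) | y (mm) |
|---|---|---|
| Round | 589 | 146 |
| Square | 473 | 48 |
| Bar | 448 | -173 |

I'll close the fingers and head for the round key. In tool axes that is about +606 in x and -498 in y.

Emit:
arm_command([
  [0.95,-0.78,0],
  [0.95,-0.78,0],
  [0.95,-0.78,0],
  [0.95,-0.78,0],
  [0.95,-0.78,0],
], gripper=[0,0,0,0,0], twist=[0,0,0,0,0])

```text
time: 0.82
tool_pos: [235.3, -375.5, 190.1]
tcp_rot: [-3.141, -0.0, 0.287]
contact_force: [0.2, -1.0, -0.2]
grip_width: 46.3
finger_force: 0.0
```

Emit:
arm_command([
  [0.95,-0.78,0],
  [0.95,-0.78,0],
  [0.95,-0.78,0],
  [0.95,-0.78,0],
  [0.95,-0.78,0],
], gripper=[0,0,0,0,0], twist=[0,0,0,0,0])

```text
time: 1.45
tool_pos: [321.6, -248.4, 190.1]
tcp_rot: [3.141, -0.0, 0.287]
contact_force: [0.4, -1.3, 0.4]
grip_width: 0.8
finger_force: 0.0
```

Emit:
arm_command([
  [0.95,-0.78,0],
  [0.95,-0.78,0],
  [0.95,-0.78,0],
  [0.95,-0.78,0],
  [0.95,-0.78,0],
], gripper=[0,0,0,0,0], twist=[0,0,0,0,0])

```text
time: 2.08
tool_pos: [407.9, -121.3, 190.1]
tcp_rot: [3.142, 0.0, 0.287]
contact_force: [0.7, 0.5, -0.6]
grip_width: 0.5
finger_force: 0.0
```

Emit:
arm_command([
  [0.95,-0.78,0],
  [0.95,-0.78,0],
  [0.95,-0.78,0],
  [0.95,-0.78,0],
  [0.95,-0.78,0],
], gripper=[0,0,0,0,0], twist=[0,0,0,0,0])

```text
time: 2.7
tool_pos: [494.2, 5.8, 190.0]
tcp_rot: [3.142, 0.0, 0.287]
contact_force: [-0.1, -0.2, 0.6]
grip_width: 0.3
finger_force: 0.0
```

Emit:
arm_command([
  [1,-0.86,0],
  [1,-0.86,0],
  [1,-0.86,0],
  [1,-0.86,0],
  [1,-0.86,0],
], gripper=[0,0,0,0,0], twist=[0,0,0,0,0])

```text
time: 3.32
tool_pos: [583.7, 144.3, 189.8]
tcp_rot: [3.142, 0.001, 0.287]
contact_force: [-0.4, 0.4, 0.7]
grip_width: 0.0
finger_force: 0.0
```

Emit:
arm_command([
  [0.23,0,0.9],
  [0,0,1],
  [0,0,1],
  [0,0,1],
  [0,0,0.9],
], gripper=[0,0,0,0,0], twist=[0,0,0,0,0])

```text
time: 3.95
tool_pos: [588.5, 144.9, 68.9]
tcp_rot: [-3.142, 0.001, 0.287]
contact_force: [-0.8, 0.0, 0.7]
grip_width: 0.4
finger_force: 0.0
```

Run:
```python
from h import *
o=get_obs();print(o['tool_pos'],o['contact_force'],o['grip_width'])
cv2.imwrite("pics/s1.png",cv2.resize(capture("scene")[190:300,230:390,::-1],(800,550),interpolation=cv2.INTER_CUBIC))
```

```text
[588.4817315  144.93072042  68.88877542] [-0.78929772  0.0166843   0.73760234] 0.3576244124052914
```

View pics/s1.png

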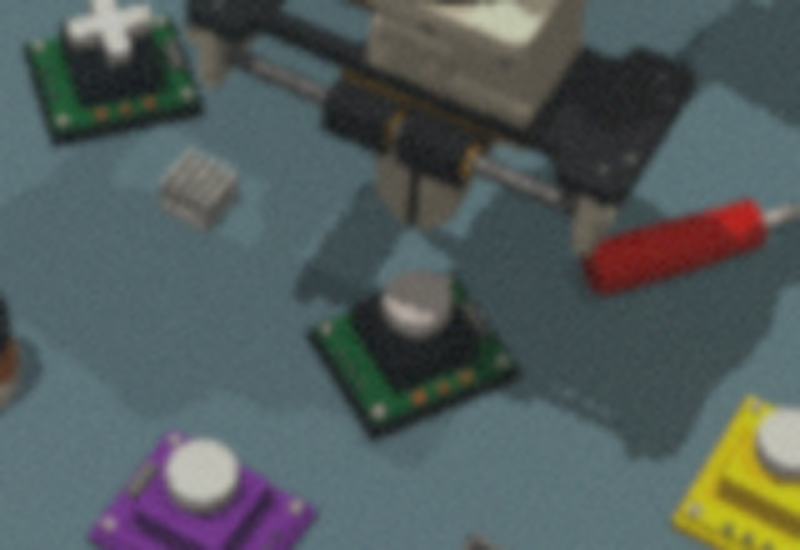

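The scene crop shows the closed fingertips (415,225) centred over the round key (415,295), with the cross board well clear. Now I'll press gently.

Emit:
arm_command([
  [0,0.0,0.36],
  [0,0,0.2],
  [0,0,0.1],
  [0,0,0.1],
  [0,0,0.08],
], gripper=[0,0,0,0,0], twist=[0,0,0,0,0])

```text
time: 4.62
tool_pos: [589.0, 145.0, 49.3]
tcp_rot: [3.141, -0.001, 0.287]
contact_force: [0.1, 0.3, 0.7]
grip_width: 0.4
finger_force: 0.0
```

Emit:
arm_command([
  [0,0,0.08],
  [0,0,0.08],
  [0,0,0.08],
  [0,0,0.08],
  [0,0,0],
], gripper=[0,0,0,0,0], twist=[0,0,0,0,0])

```text
time: 5.25
tool_pos: [588.7, 144.9, 40.8]
tcp_rot: [3.142, 0.0, 0.287]
contact_force: [-0.3, -0.0, 1.1]
grip_width: 0.3
finger_force: 0.0
```

Emit:
arm_command([
  [0,0,0.05],
  [0,0,0.05],
  [0,0,0.05],
  [0,0,0.05],
  [0,0,0],
], gripper=[0,0,0,0,0], twist=[0,0,0,0,0])

```text
time: 5.88
tool_pos: [588.7, 145.0, 35.9]
tcp_rot: [3.142, 0.0, 0.287]
contact_force: [-0.0, -0.3, 0.0]
grip_width: 0.5
finger_force: 0.0
```

Emit:
arm_command([
  [0,0,0],
  [0,0,0.02],
  [0,0,0.02],
  [0,0,0.02],
  [0,0,0.02],
], gripper=[0,0,0,0,0], twist=[0,0,0,0,0])

```text
time: 6.5
tool_pos: [588.8, 145.0, 34.1]
tcp_rot: [3.141, -0.0, 0.287]
contact_force: [0.6, -0.9, -0.1]
grip_width: 0.2
finger_force: 0.0
```

Run:
```python
from h import *
o=get_obs();print(o['tool_pos'],o['contact_force'],o['moment'])
cv2.imwrite("pics/s2.png",cv2.resize(capture("scene")[190:300,230:390,::-1],(800,550),interpolation=cv2.INTER_CUBIC))
```

```text
[588.83922546 144.96626568  34.0845807 ] [ 0.56976514 -0.92776854 -0.1269687 ] [-0.08858858 -0.01550778 -0.04814612]
```

View pics/s2.png

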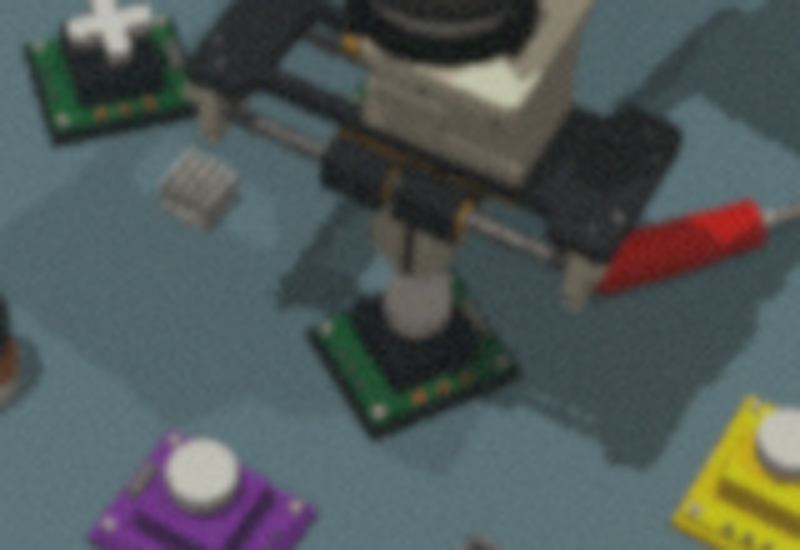

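Run:
```python
from h import *
for P in [(588.8,145,34),(588.8,145,48),(588.5,144.9,68.9)]: print(P,(w2p("scene",P)-(230,190))*5)
o=get_obs(); print(o['tool_pos'],o['tcp_rot'],get_calibration("wrist"))
t=capture("top")[:,:,::-1]; w=capture("wrist")[:,:,::-1]
A=cv2.resize(t[180:255,200:300],(400,300),interpolation=cv2.INTER_CUBIC)
B=cv2.resize(w,(400,300)); cv2.imwrite("pics/s3.png",np.hstack([A,B]))
```

```text
(588.8, 145, 34) [411.74020568 309.71526692]
(588.8, 145, 48) [413.44953723 290.81657832]
(588.5, 144.9, 68.9) [416.38223793 261.41732323]
[588.79211134 144.92751773  33.97922869] [3.14149707e+00 1.03396285e-04 2.86789011e-01] {'mtx': array([[324.43216653,   0.        , 277.95103473],
       [  0.        , 324.43216653, 205.05253244],
       [  0.        ,   0.        ,   1.        ]]), 'mount': array([[ 6.51008897e-04, -9.54432712e-01, -2.98425491e-01,
         8.10494166e+01],
       [ 9.99999698e-01,  4.94398244e-04,  6.00279967e-04,
         1.44707840e-01],
       [-4.25385799e-04, -2.98425792e-01,  9.54432746e-01,
        -1.95210846e+02],
       [ 0.00000000e+00,  0.00000000e+00,  0.00000000e+00,
         1.00000000e+00]])}
```

View pics/s3.png

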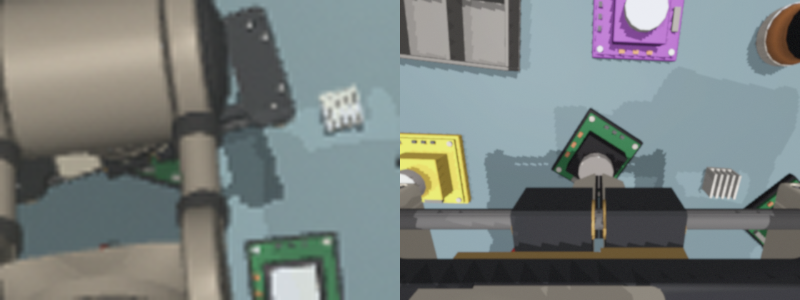

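The image and the pose disagree. The tip appears about 35 crop px above the projected TCP, and there's no force at z=34, so the visible fingertips probably end above the reported TCP. I'll check with overlays in the wrist and scene views.

Run:
```python
from h import *
o=get_obs(); c=get_calibration("wrist"); M=np.linalg.inv(c['mount'])
T=np.eye(4);T[:3,:3]=R.from_euler('xyz',o['tcp_rot']).as_matrix();T[:3,3]=o['tool_pos'];
def wp(P,dz=0):
    t=T.copy();t[2,3]+=dz; q=M@np.linalg.inv(t)@np.append(P,1); q=c['mtx']@q[:3]; return q[:2]/q[2]
w=capture("wrist")[:,:,::-1]; s=capture("scene")[:,:,::-1]
w=cv2.resize(w[170:295,210:345],None,fx=3,fy=4,interpolation=cv2.INTER_CUBIC) if 0 else cv2.resize(w[180:280,220:320],(400,400),interpolation=cv2.INTER_CUBIC)
s=cv2.resize(s[210:260,287:337],(400,400),interpolation=cv2.INTER_CUBIC)
a=np.linspace(0,6.28,25)
for dz,col in((0,(0,0,255)),(26,(0,255,0))):
    for t in a:
        p=(wp([589+15*np.cos(t),146+15*np.sin(t),48],dz)-(220,180))*4
        cv2.circle(w,tuple(int(v) for v in p),1,col,-1)
for z,col in((0,(0,0,255)),(-26,(0,255,0))):
    q=c['mtx']@(M@[0,0,z,1])[:3]; p=(q[:2]/q[2]-(220,180))*4; cv2.circle(w,tuple(int(v) for v in p),4,col,1)
    p=(w2p("scene",o['tool_pos']+[0,0,-z])-(287,210))*8; cv2.circle(s,tuple(int(v) for v in p),4,col,1)
for t in a:
  for z,col in((48,(255,0,0)),(36,(0,255,255))):
    p=(w2p("scene",[589+15*np.cos(t),146+15*np.sin(t),z])-(287,210))*8; cv2.circle(s,tuple(int(v) for v in p),1,col,-1)
cv2.imwrite("pics/s4.png",np.hstack([w,s]))
```

```text
(no output)
```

View pics/s4.png

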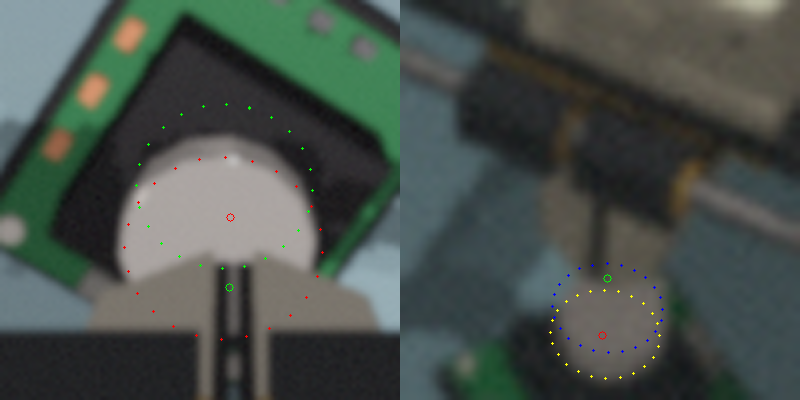

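Overlay reading:
- **Pose and key:** the cap's diameter (200 px) matches the reported height, and its bottom edge in the scene hasn't moved since before the descent. So the reported pose is right and the key is still up.
- **Fingers:** the real fingertips end roughly 25–35 mm short of the nominal TCP, so nothing has been touched yet.

I'll go down in small steps until force shows. Each call stays under the 12 mm key travel.

Emit:
arm_command([
  [0,0.0,0.08],
  [0,0,0.08],
  [0,0,0.08],
  [0,0,0.08],
  [0,0,0.08],
], gripper=[0,0,0,0,0], twist=[0,0,0,0,0])

```text
time: 7.38
tool_pos: [588.8, 144.9, 23.9]
tcp_rot: [3.141, 0.0, 0.287]
contact_force: [-0.6, -0.0, -0.6]
grip_width: 0.6
finger_force: 0.0
```

Emit:
arm_command([
  [0,0.0,0.06],
  [0,0,0.06],
  [0,0,0.06],
  [0,0,0.06],
  [0,0,0.06],
], gripper=[0,0,0,0,0], twist=[0,0,0,0,0])

```text
time: 8.0
tool_pos: [588.8, 144.9, 16.5]
tcp_rot: [3.141, -0.0, 0.287]
contact_force: [0.4, 0.1, -0.3]
grip_width: 0.3
finger_force: 0.0
```

Emit:
arm_command([
  [0,0.0,0.06],
  [0,0,0.06],
  [0,0,0.06],
  [0,0,0.06],
  [0,0,0.06],
], gripper=[0,0,0,0,0], twist=[0,0,0,0,0])

```text
time: 8.62
tool_pos: [588.8, 145.0, 9.2]
tcp_rot: [3.141, -0.0, 0.287]
contact_force: [-1.3, 0.3, 2.6]
grip_width: 0.5
finger_force: 1.3
```

Run:
```python
from h import *
o=get_obs();print(o['tool_pos'],o['contact_force'],o['tau'],o['joint_positions'])
s=capture("scene")[:,:,::-1];w=capture("wrist")[:,:,::-1]
cv2.imwrite("pics/s5.png",np.hstack([cv2.resize(w[180:280,220:320],(400,400),interpolation=cv2.INTER_CUBIC),cv2.resize(s[205:275,275:345],(400,400),interpolation=cv2.INTER_CUBIC)]))
```

```text
[588.82431917 144.963333     9.23829777] [-1.34602338  0.26771192  2.64585916] [-3.43349681e-02 -5.34317815e+01 -1.98950744e+01  6.00586343e-02
 -3.51640927e-01  2.84929429e-04] [ 1.15124410e-01  6.74213778e-01  1.50254425e+00 -1.18910680e-04
  9.64731590e-01  1.39913037e+00]
```

View pics/s5.png

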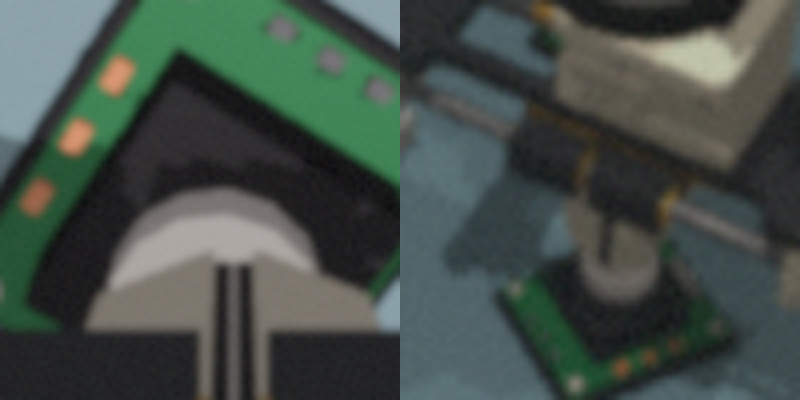

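The fingertips are now on the round cap, with 2.6 N and the cap under the tips in both views. So they end about 37 mm short of the nominal TCP. I'll continue in 1 mm rows until the force rises on the cushion.

Emit:
arm_command([
  [0,0.0,0.04],
  [0,0,0.04],
  [0,0,0.04],
  [0,0,0.04],
  [0,0,0.04],
], gripper=[0,0,0,0,0], twist=[0,0,0,0,0])

```text
time: 9.35
tool_pos: [588.8, 145.0, 4.1]
tcp_rot: [3.141, -0.0, 0.287]
contact_force: [-0.5, 0.3, 2.6]
grip_width: 0.5
finger_force: 1.6
```

Emit:
arm_command([
  [0,0.0,0.04],
  [0,0,0.04],
  [0,0,0.04],
  [0,0,0.04],
  [0,0,0.04],
], gripper=[0,0,0,0,0], twist=[0,0,0,0,0])

```text
time: 9.98
tool_pos: [588.9, 144.9, -0.9]
tcp_rot: [3.141, -0.0, 0.287]
contact_force: [-0.9, -0.3, 3.8]
grip_width: 0.5
finger_force: 1.9
```

Emit:
arm_command([
  [0,0.0,0.03],
  [0,0,0.03],
  [0,0,0.03],
  [0,0,0],
  [0,0,0],
], gripper=[0,0,0,0,0], twist=[0,0,0,0,0])

```text
time: 10.6
tool_pos: [588.9, 145.0, -2.7]
tcp_rot: [3.141, -0.0, 0.287]
contact_force: [-1.9, -0.3, 7.3]
grip_width: 1.0
finger_force: 3.5
```

Emit:
arm_command([
  [0,0.0,0.03],
  [0,0,0],
  [0,0,0],
  [0,0,-0.2],
  [0,0,-0.5],
], gripper=[0,0,0,0,0], twist=[0,0,0,0,0])

```text
time: 11.22
tool_pos: [588.1, 144.8, 13.1]
tcp_rot: [-3.141, 0.002, 0.287]
contact_force: [0.5, -0.4, 0.1]
grip_width: 0.3
finger_force: 0.0
```

Emit:
arm_command([
  [0,0.0,-1],
  [0,0,-1],
  [0,0,0],
  [0,0,0],
  [0,0,0],
], gripper=[0,0,0,0,0], twist=[0,0,0,0,0])

```text
time: 11.85
tool_pos: [588.0, 144.8, 62.4]
tcp_rot: [-3.141, 0.002, 0.287]
contact_force: [0.8, -1.0, 0.6]
grip_width: 0.9
finger_force: 0.0
```

The round key went down: force rose to over 7 N on the cushion and the tips released cleanly. That puts key-top 48 mm at a reported z of about 10.3, and fully down at about -1.7. Next is the square key.

Emit:
arm_command([
  [-1,0.44,0],
  [-1,0.44,0],
  [-1,0.44,0],
  [-1,0.44,0],
  [-1,0.44,0],
], gripper=[0,0,0,0,0], twist=[0,0,0,0,0])

```text
time: 12.48
tool_pos: [483.3, 56.3, 62.9]
tcp_rot: [-3.141, 0.001, 0.287]
contact_force: [0.2, -0.8, 0.6]
grip_width: 0.1
finger_force: 0.0
```

Emit:
arm_command([
  [-0.5,0.22,0],
  [0,0,0.6],
  [0,0,0.6],
  [0,0,0.4],
  [0,0,0],
], gripper=[0,0,0,0,0], twist=[0,0,0,0,0])

```text
time: 13.1
tool_pos: [473.7, 48.2, 22.9]
tcp_rot: [-3.141, 0.002, 0.287]
contact_force: [-0.6, 1.0, 0.5]
grip_width: 0.6
finger_force: 0.0
```

Run:
```python
from h import *
o=get_obs();print(o['tool_pos'],o['contact_force'])
s=capture("scene")[:,:,::-1]
m=(s[210:290,290:340].min(2)>130).astype(np.uint8);k,l,st,ce=cv2.connectedComponentsWithStats(m)
for i in range(1,k):
    if st[i,4]>15: u=ce[i]+(290,210);print(u,st[i],p2w("scene",*u,48),p2w("scene",*u,36))
cv2.imwrite("pics/s6.png",cv2.resize(s[165:275,240:400],(800,550),interpolation=cv2.INTER_CUBIC))
```

```text
[473.66769381  48.1526373   22.87129969] [-0.58152377  0.98949049  0.53526062]
[312.86725664 252.14159292] [ 17  37  13  11 113] [596.19356926 152.75529378  48.        ] [589.47013356 147.10094868  36.        ]
```

View pics/s6.png

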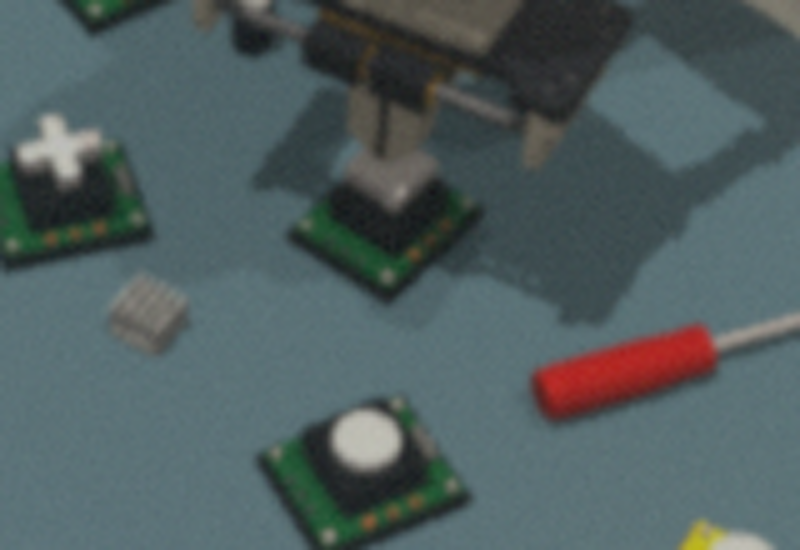

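The round cap's position solves to (589,147) at 36 mm height, so it is fully down and its board hasn't moved. The tips at crop (388,155) are over the square cap at (395,165). Pressing the square key.

Emit:
arm_command([
  [0,0,0.24],
  [0,0,0.16],
  [0,0,0.06],
  [0,0,0.06],
  [0,0,0.06],
], gripper=[0,0,0,0,0], twist=[0,0,0,0,0])

```text
time: 13.78
tool_pos: [474.0, 48.0, 9.2]
tcp_rot: [3.141, -0.0, 0.287]
contact_force: [-0.9, 1.0, 2.2]
grip_width: 0.6
finger_force: 1.3
```

Emit:
arm_command([
  [0,0,0.05],
  [0,0,0.05],
  [0,0,0.05],
  [0,0,0.05],
  [0,0,0.05],
], gripper=[0,0,0,0,0], twist=[0,0,0,0,0])

```text
time: 14.4
tool_pos: [474.0, 48.0, 2.8]
tcp_rot: [3.142, 0.0, 0.287]
contact_force: [-1.3, 0.2, 3.5]
grip_width: 0.5
finger_force: 1.7
```

Emit:
arm_command([
  [0,0,0.05],
  [0,0,0.05],
  [0,0,0.05],
  [0,0,0.03],
  [0,0,0.03],
], gripper=[0,0,0,0,0], twist=[0,0,0,0,0])

```text
time: 15.02
tool_pos: [474.1, 48.0, -2.4]
tcp_rot: [3.142, -0.0, 0.287]
contact_force: [-1.5, -0.6, 5.4]
grip_width: 0.6
finger_force: 3.0
```

Emit:
arm_command([
  [0,0,0.03],
  [0,0,0.02],
  [0,0,0],
  [0,0,0],
  [0,0,0],
], gripper=[0,0,0,0,0], twist=[0,0,0,0,0])

```text
time: 15.65
tool_pos: [474.1, 48.0, -3.3]
tcp_rot: [3.141, -0.0, 0.287]
contact_force: [-1.6, -0.2, 8.8]
grip_width: 0.6
finger_force: 4.2
```

The square key is at 8.8 N on its cushion, so it is down. I'll lift and go to the bar key.

Emit:
arm_command([
  [0,0,-0.2],
  [0,0,-0.5],
  [0,0,-1],
  [0,0,-0.9],
  [0,0,0],
], gripper=[0,0,0,0,0], twist=[0,0,0,0,0])

```text
time: 16.27
tool_pos: [475.6, 47.9, 63.1]
tcp_rot: [3.14, -0.004, 0.287]
contact_force: [-0.3, 0.5, -0.7]
grip_width: 0.5
finger_force: 0.0
```

Emit:
arm_command([
  [-0.4,0.9,0],
  [-0.4,0.9,0],
  [-0.4,0.9,0],
  [-0.4,0.9,0],
  [-0.4,0.9,0],
], gripper=[0,0,0,0,0], twist=[0,0,0,0,0])

```text
time: 16.9
tool_pos: [457.3, -74.7, 60.6]
tcp_rot: [-3.141, 0.001, 0.287]
contact_force: [0.1, -0.5, 0.6]
grip_width: 0.2
finger_force: 0.0
```

Emit:
arm_command([
  [-0.4,0.9,0],
  [-0.4,0.9,0],
  [-0.4,0.9,0],
  [-0.3,0.98,0],
  [0,0,0],
], gripper=[0,0,0,0,0], twist=[0,0,0,0,0])

```text
time: 17.52
tool_pos: [447.7, -174.0, 60.6]
tcp_rot: [-3.141, 0.001, 0.284]
contact_force: [-0.5, 0.7, 0.2]
grip_width: 0.4
finger_force: 0.0
```

Emit:
arm_command([
  [0,-0.04,0.6],
  [0,0,0.6],
  [0,0,0.32],
  [0,0,0],
  [0,0,0],
], gripper=[0,0,0,0,0], twist=[0,0,0,0,0])

```text
time: 18.15
tool_pos: [448.0, -171.8, 23.7]
tcp_rot: [3.141, -0.0, 0.287]
contact_force: [0.2, 0.3, 0.6]
grip_width: 0.5
finger_force: 0.0
```

Run:
```python
from h import *
o=get_obs();print(o['tool_pos'],o['contact_force'])
s=capture("scene")[:,:,::-1]
m=(s[180:225,290:340].min(2)>120).astype(np.uint8);k,l,st,ce=cv2.connectedComponentsWithStats(m)
for i in range(1,k):
    if st[i,4]>15: u=ce[i]+(290,180);print(u,st[i],p2w("scene",*u,48),p2w("scene",*u,36))
cv2.imwrite("pics/s7.png",cv2.resize(s[110:220,210:370],(800,550),interpolation=cv2.INTER_CUBIC))
```

```text
[ 447.96869593 -171.81274003   23.69161156] [0.2399021  0.25769444 0.555156  ]
[317.62162162 200.89189189] [ 19  14  18  14 148] [481.23679869  56.23199354  48.        ] [473.00059248  49.30745268  36.        ]
```

View pics/s7.png

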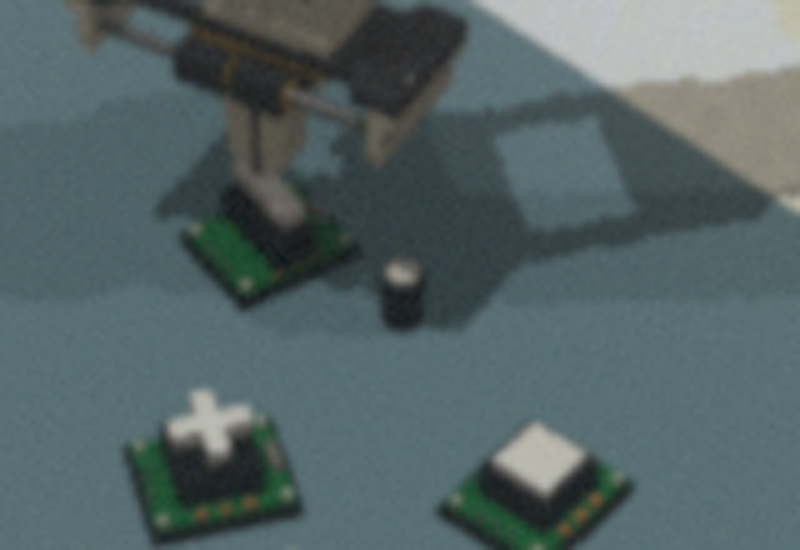

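The square cap is at (473,49) at 36 mm height, so it is down in place. The tips at crop (262,170) are over the bar cap (about 265,190), and the can at (402,290) is clear. Pressing the bar key.

Emit:
arm_command([
  [0,0,0.26],
  [0,0,0.16],
  [0,0,0.06],
  [0,0,0.06],
  [0,0,0.06],
], gripper=[0,0,0,0,0], twist=[0,0,0,0,0])

```text
time: 18.82
tool_pos: [447.4, -171.8, 8.4]
tcp_rot: [-3.141, 0.0, 0.287]
contact_force: [-1.4, 0.2, 2.4]
grip_width: 0.3
finger_force: 1.3
```

Emit:
arm_command([
  [0,0,0.05],
  [0,0,0.05],
  [0,0,0.05],
  [0,0,0.05],
  [0,0,0.05],
], gripper=[0,0,0,0,0], twist=[0,0,0,0,0])

```text
time: 19.45
tool_pos: [447.6, -171.9, 2.0]
tcp_rot: [-3.142, 0.0, 0.287]
contact_force: [-1.9, -0.1, 2.7]
grip_width: 0.7
finger_force: 1.7
```

Emit:
arm_command([
  [0,0,0.05],
  [0,0,0.05],
  [0,0,0.05],
  [0,0,0.03],
  [0,0,0.03],
], gripper=[0,0,0,0,0], twist=[0,0,0,0,0])

```text
time: 20.08
tool_pos: [447.6, -171.9, -3.0]
tcp_rot: [3.142, 0.0, 0.287]
contact_force: [-4.0, 2.1, 7.1]
grip_width: 0.6
finger_force: 3.8
```

Emit:
arm_command([
  [0,0,0.02],
  [0,0,0],
  [0,0,0],
  [0,0,-0.2],
  [0,0,-0.5],
], gripper=[0,0,0,0,0], twist=[0,0,0,0,0])

```text
time: 20.7
tool_pos: [447.8, -172.0, 13.9]
tcp_rot: [-3.142, 0.0, 0.287]
contact_force: [0.8, -0.5, 0.3]
grip_width: 0.5
finger_force: 0.0
```

Emit:
arm_command([
  [0,0,-1],
  [0,0,-1],
  [0,0,-1],
  [0,0,-1],
  [0,0,-1],
], gripper=[0,0,0,0,0], twist=[0,0,0,0,0])

```text
time: 21.32
tool_pos: [448.0, -172.1, 140.4]
tcp_rot: [3.14, -0.001, 0.287]
contact_force: [-0.5, -0.4, 0.1]
grip_width: 0.4
finger_force: 0.0
```

Emit:
arm_command([
  [0,0.9,-0.8],
  [0,0.9,-0.8],
  [0,0.9,0],
  [0,0.9,0],
  [0,0.9,0],
], gripper=[0,0,0,0,0], twist=[0,0,0,0,0])

```text
time: 21.95
tool_pos: [479.9, -280.7, 179.6]
tcp_rot: [3.14, -0.001, 0.287]
contact_force: [0.1, 0.3, -0.8]
grip_width: 0.5
finger_force: 0.0
```

Emit:
arm_command([
  [0,0.9,0],
  [0,0.9,0],
  [0,0.9,0],
  [0,0,0],
  [0,0,0],
], gripper=[0,0,0,0,0], twist=[0,0,0,0,0])

```text
time: 22.58
tool_pos: [498.4, -343.9, 179.0]
tcp_rot: [-3.141, -0.0, 0.287]
contact_force: [0.2, 0.3, -0.4]
grip_width: 0.5
finger_force: 0.0
```

Run:
```python
from h import *
o=get_obs();print(o['time'],o['tool_pos'],o['contact_force'])
for n,seeds in (("top",dict(round=(237,210),square=(273,252),bar=(355,260),cross=(315.6,212))),("scene",dict(round=(313,252),square=(317.7,200),bar=(263,150),cross=(251,194)))):
    im=capture(n); k,l,st,ce=cv2.connectedComponentsWithStats((im.min(2)>150).astype(np.uint8))
    for nm,uv in seeds.items():
        i=min(range(1,k),key=lambda i:np.hypot(*(ce[i]-uv))+(1e3 if st[i,4]<15 else 0))
        print(n,nm,ce[i].round(1),st[i,4],*[p2w(n,*ce[i],z)[:2].round(1) for z in (48,36)])
```

```text
22.575 [ 498.42728642 -343.91101386  179.01540709] [ 0.18250571  0.34849482 -0.39146164]
top round [237.4 210.2] 84 [587.9 144.4] [588.9 145.5]
top square [273.4 252.1] 131 [472.7  47.1] [472.7  47.4]
top bar [354.3 260.2] 87 [ 448.6 -171.2] [ 448.4 -172.8]
top cross [315.6 212.3] 96 [579.7 -68.9] [580.6 -69.6]
scene round [312.7 252.2] 88 [596.6 152.7] [589.9 147. ]
scene square [317.7 201.1] 111 [481.6  56.8] [473.4  49.9]
scene bar [263.5 150.3] 16 [ 457.3 -160.5] [ 448.7 -170.3]
scene cross [251.4 193.7] 74 [580.2 -67.8] [573.3 -76.4]
```

All three keys solve to 36 mm height at their original positions. The cross key is still up at 48 mm, and the arm is clear. Handing in.

```bash
python3 -c "
from plant import *
print(close_job())"
```

```text
the job is handed in; nothing more can be done
None
```

I pressed the round, square and bar keys fully down in that order, left the cross key up, kept all four boards in place, parked the arm clear and handed the job in at about 23 s; no verdict came back.

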